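Find the released lid of an interlocked parts magazine and push it open

ROBOT

A 6-joint arm with a two-finger parallel gripper is mounted at the origin on a cart in front of the work surface, level with it; the furniture and walls round the work are solid. World frame = base frame: x ahead of the robot, y to its left, z up, the work surface at z = 0. Lengths are in m, angles in rad, forces in N, time in s.
With the tool pointing down it reaches from about 0.35 to 0.875 m from the base axis. Payload 4.2 kg.
Tool frame: the origin (TCP) lies between the finger pads; the fingertips stand 25 mm ahead of it and the grasp point (between the pads) lies 6 mm ahead of it (bot.tcp_to_tips is the distance from the TCP to the fingertips, in m); z points along the fingers, y is the line along which they close (so a half turn about z gives the same grasp; the last joint's range is limited). The gripper opens to 87 mm and grips with 3 to 60 N. Pads are 19 mm wide; open, the fingers measure 117 mm over their backs; the gripper's body (75 mm by 190 mm) begins 51 mm behind the grasp point.
Start: joints at [-0.896, 0.385, 0.008, 0, -1.194, -0.259], TCP at [0.252, -0.572, 0.248] pointing down, gripper open.
Joint ranges: [-3.14, 3.14], [-1.21, 2.06], [-1.07, 1.41], [-3.16, 2.05], [-2.99, -0.16], [-3.1, 3.1]. Speed limits (rad/s): [2.79, 2.79, 3.14, 3.14, 3.14, 3.14].

INTERFACE

Orientations are given as a unit quaternion [w, x, y, z].
In Python, from workcell import bot gives the robot as it stands. The module is installed in compiled form; this text tells all that it offers.
- The arm moves only by the tool step_arm, never from a script. Its argument "deltas" is a list of rows, each a list of 4 numbers: the shift along the tool's x, y, z in cm, then the turn about the tool's z in degrees. In form: [[x, y, z, turn], ...]. A call has exactly 8 rows; each row is the pose to reach, as a shift and turn from the pose commanded when the call began, along the tool's axes at that moment; what a row does not reach only later rows make up. A row lasts 1/10 s, in which the tool goes at most 50 mm and 8.59 degrees, less where a joint would pass 70% of its speed; a pose out of reach is approached as far as the arm can. A call with a gripper value outside its range is refused whole. "hand" is the closure in counts, from 0 (fully open) to 255 (shut), set as the call begins (left out, the last holds). The fingers move at their own pace and stop on an object; the grip force is fixed at half the most. Time passes only in rows, so rows that repeat a pose let the fingers close, or fill a call up. It gives the time, the measured TCP pose, the force, the opening and the grip force at its end, in the units of the state.
- bot.observe(): the state, without advancing time (a new reading comes with each control period).
- bot.get_image(name): name is "scene" or "side" or "wrist"; returns a dict with "image" (400x640x3 uint8, red, green, blue), "z_map" (400x640 float32, m along the optical axis (not along the pixel's ray), 0 where there is no reading), "intrinsics" (3x3 intrinsics, pixels), "R" (3x3) and "t" (3): a world point X has camera coordinates R X + t. Camera axes: x right, y down, z forward; pixel columns grow to the right and rows downward; lengths in m; the calibration is good to about 2 mm. A picture is of the moment at which its call begins.
- bot.close_job(): hands the job in; it is judged then, once.
The state is a dict: "clock": time; "joint_positions": joint angles; "joint_vel": joint speeds; "tau": joint torques, N m; "eef_pos": TCP position; "ee_rot": TCP orientation; "wrist_force": force on the tool from outside, world axes, zero at the start; "wrist_torque": the same for the moment, N m; "width": finger opening in m; "grasp_force": force on a finger pad.
Only numpy, scipy, OpenCV 4.12 (cv2) and the standard library are available. Lean on these libraries where they do the work, as an engineer would, in place of code of your own. Each camera call takes 0.05 s, during which the arm holds its last target. There are 200 camera calls.

TASK

The station has unlocked just one of the four lids on the blue parts magazine: with closed fingertips press down on the black thumb tabs behind the lids, one after another and without forcing the locked ones, until you find the lid that rocks. Tip that lid up by pressing its tab well down, then push the raised flap right back to its stop so that the bushes in that compartment can be picked. Only press and push: take nothing between the fingers, and leave the parts and tools lying round the magazine where they are.

Things in the scene. Friction and masses are not known exactly. Their poses are not given: they have to be found in the camera images.
- magazine: Blue steel parts magazine bolted down, 270 mm wide (y), 140 mm deep (x), 66 mm high, four identical aluminium see-saw lids side by side in its top. Origin at its underside below the lids' pivot line, mid-width; x points from its front (robot side, at -78 mm) to its back (+62 mm), y left, z up. Pivot line: along y at x = 0, 66 mm up; lid centres at y = +99, +33, -33, -99 mm.
- lid_1 (a joint): Opening angle of the first lid from the left, rad: 0 closed, 1.57 flap upright, 1.75 at its rubber-buffered stop. Grows as the tab is pressed. Three lids, not to be told by eye and different each time, are locked: the tab gives 1 mm, its soft pad 3 mm, and it stands firm (below 0.08 rad). The released one tips with 2 to 5 N at mid-tab and, on its friction hinge, stays at any angle where it is left.
- tab_1 (a point): Top centre of the soft black thumb pad (30 mm front to back, 50 mm wide; gives 1 mm per 5 N, 3 mm at most) on the tab of the first lid from the left; 28 mm behind the pivot line, 72 mm above the bench when closed; moves with the lid. The tab ends 44 mm behind the pivot; the well below is 62 mm wide, 40 mm deep, and reaches 59 mm back. Pressed 30 mm down, a released lid stands at 1.1 rad.
- flap_1 (a point): Centre of the flap of the first lid from the left, 36 mm forward of the pivot line, half-way through its 3 mm thickness; moves with the lid. The flap is 59 mm wide and ends 73 mm forward of the pivot. x runs along the lid from its front edge towards the tab, y along the pivot (left), z out of its upper face.
- lid_2 (a joint): Opening angle of the second lid from the left, rad: 0 closed, 1.57 flap upright, 1.75 at its rubber-buffered stop. Grows as the tab is pressed. Three lids, not to be told by eye and different each time, are locked: the tab gives 1 mm, its soft pad 3 mm, and it stands firm (below 0.08 rad). The released one tips with 2 to 5 N at mid-tab and, on its friction hinge, stays at any angle where it is left.
- tab_2 (a point): Top centre of the soft black thumb pad (30 mm front to back, 50 mm wide; gives 1 mm per 5 N, 3 mm at most) on the tab of the second lid from the left; 28 mm behind the pivot line, 72 mm above the bench when closed; moves with the lid. The tab ends 44 mm behind the pivot; the well below is 62 mm wide, 40 mm deep, and reaches 59 mm back. Pressed 30 mm down, a released lid stands at 1.1 rad.
- flap_2 (a point): Centre of the flap of the second lid from the left, 36 mm forward of the pivot line, half-way through its 3 mm thickness; moves with the lid. The flap is 59 mm wide and ends 73 mm forward of the pivot. x runs along the lid from its front edge towards the tab, y along the pivot (left), z out of its upper face.
- lid_3 (a joint): Opening angle of the third lid from the left, rad: 0 closed, 1.57 flap upright, 1.75 at its rubber-buffered stop. Grows as the tab is pressed. Three lids, not to be told by eye and different each time, are locked: the tab gives 1 mm, its soft pad 3 mm, and it stands firm (below 0.08 rad). The released one tips with 2 to 5 N at mid-tab and, on its friction hinge, stays at any angle where it is left.
- tab_3 (a point): Top centre of the soft black thumb pad (30 mm front to back, 50 mm wide; gives 1 mm per 5 N, 3 mm at most) on the tab of the third lid from the left; 28 mm behind the pivot line, 72 mm above the bench when closed; moves with the lid. The tab ends 44 mm behind the pivot; the well below is 62 mm wide, 40 mm deep, and reaches 59 mm back. Pressed 30 mm down, a released lid stands at 1.1 rad.
- flap_3 (a point): Centre of the flap of the third lid from the left, 36 mm forward of the pivot line, half-way through its 3 mm thickness; moves with the lid. The flap is 59 mm wide and ends 73 mm forward of the pivot. x runs along the lid from its front edge towards the tab, y along the pivot (left), z out of its upper face.
- lid_4 (a joint): Opening angle of the fourth lid from the left, rad: 0 closed, 1.57 flap upright, 1.75 at its rubber-buffered stop. Grows as the tab is pressed. Three lids, not to be told by eye and different each time, are locked: the tab gives 1 mm, its soft pad 3 mm, and it stands firm (below 0.08 rad). The released one tips with 2 to 5 N at mid-tab and, on its friction hinge, stays at any angle where it is left.
- tab_4 (a point): Top centre of the soft black thumb pad (30 mm front to back, 50 mm wide; gives 1 mm per 5 N, 3 mm at most) on the tab of the fourth lid from the left; 28 mm behind the pivot line, 72 mm above the bench when closed; moves with the lid. The tab ends 44 mm behind the pivot; the well below is 62 mm wide, 40 mm deep, and reaches 59 mm back. Pressed 30 mm down, a released lid stands at 1.1 rad.
- flap_4 (a point): Centre of the flap of the fourth lid from the left, 36 mm forward of the pivot line, half-way through its 3 mm thickness; moves with the lid. The flap is 59 mm wide and ends 73 mm forward of the pivot. x runs along the lid from its front edge towards the tab, y along the pivot (left), z out of its upper face.
- bush_long: Bystander, loose: long steel bush, 26 mm across, 45 mm tall, standing left of the magazine; origin at the centre of its underside.
- bush_brass: Bystander, loose: brass bush, 18 mm across, 22 mm tall, standing left of the magazine; origin at the centre of its underside.
- bush_flanged: Bystander, loose: flanged steel bush, 30 mm across, 28 mm tall, standing just behind the magazine; origin at the centre of its underside.
- ring_steel: Bystander, loose: steel ring, 36 mm across, 12 mm high, lying just behind the magazine; origin at the centre of its underside.
- plug_gauge: Bystander, loose: plug gauge with a dark grip, 122 mm long, 22 mm wide, lying further behind the magazine; origin at the centre of its underside, length along its y.
- tweezers: Bystander, loose: steel tweezers, 120 mm long, 16 mm wide, lying further behind the magazine; origin at the centre of its underside, length along its y.

How it is judged:
By the outcome, as a careful person would: the job done as asked, in the order asked, and still so for the second after the job is handed in, with the robot touching nothing.
It also fails if it takes over 58 s, if anything falls off the work surface, if the arm or the gripper's body presses on something with over 40 N, if the wrist force passes 120 N, or if a joint passes its speed limit or range.

## Working session

There is one attempt and no reset: what is moved stays moved. The work goes in short steps, Python scripts to look and compute and a tool call to move; the robot and the scene stay as the last step left them, time stands still between calls to the robot, and variables do not carry over. Pictures are saved under pics/ and viewed, at most 10 in all, crops included, and the job is handed in when it is done.

Besides the shell and the picture viewer there is one more tool, called after "Emit:" by a JSON object that holds its "name" and its "arguments", one argument or row to a line. step_arm: Moves the arm, as the interface text tells. Its arguments: {"type":"object","properties":{"deltas":{"type":"array","items":{"type":"array","items":{"type":"number"}}},"hand":{"type":"number"}},"required":["deltas"]}

```bash
mkdir -p pics; python3 - <<'E'
from workcell import bot
import cv2,numpy as np
o=bot.observe();print({k:np.round(v,3) for k,v in o.items()},bot.tcp_to_tips)
for n in("scene","side"):
    d=bot.get_image(n);cv2.imwrite(f"pics/{n}0.png",d["image"][:,:,::-1])
    np.savez(f"{n}0.npz",**d)
    print(n,(-d["R"].T@d["t"]).round(3))
E
```

```text
{'clock': np.float64(0.0), 'joint_positions': array([-8.960e-01,  3.860e-01,  7.000e-03, -1.000e-03, -1.194e+00,
       -2.590e-01]), 'joint_vel': array([ 0.   ,  0.001, -0.   , -0.001,  0.001, -0.   ]), 'tau': array([-1.0000e-03, -3.9066e+01,  1.8740e+01,  4.2200e+00,  1.1000e-02,
       -0.0000e+00]), 'eef_pos': array([ 0.252, -0.571,  0.246]), 'ee_rot': array([-0.   , -0.206,  0.978,  0.001]), 'wrist_force': array([-1.539,  0.312, -0.397]), 'wrist_torque': array([0.046, 0.034, 0.027]), 'grasp_force': np.float64(0.0), 'width': np.float64(0.087)} 0.025
scene [0.12  0.168 0.733]
side [ 0.401 -0.935  0.519]
```

View pics/scene0.png

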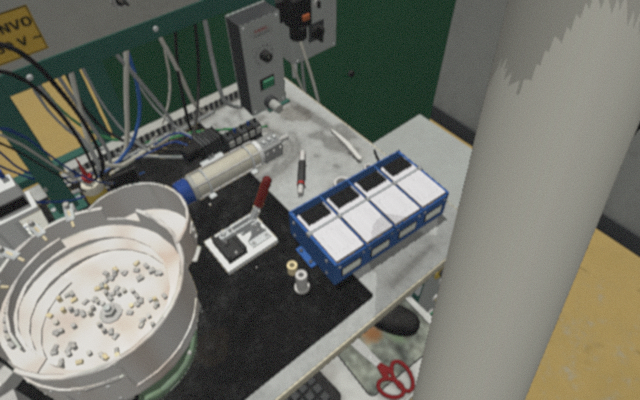

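View pics/side0.png

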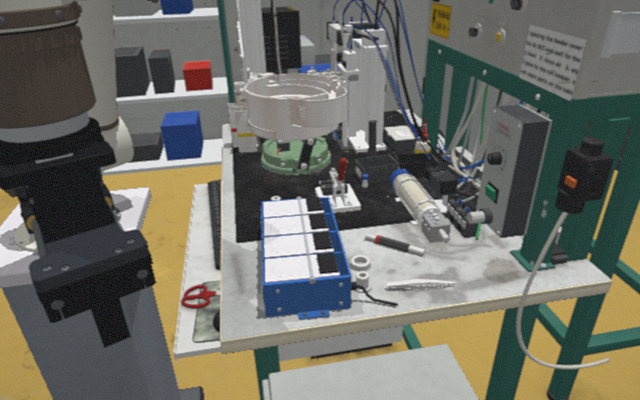

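The scene view shows the magazine at about (290–450, 150–280), with its black pads running from (315,212) on the left to (398,160) on the right. The bushes stand at its left, around (300,280). In the side view the ring and flanged bush are right behind it at (360,265).

```bash
cat >h.py <<'E'
import numpy as np,cv2
def world(d):
    K,R,t,z=d["intrinsics"],d["R"],d["t"],d["z_map"]
    v,u=np.mgrid[:z.shape[0],:z.shape[1]]
    c=np.stack([(u-K[0,2])/K[0,0]*z,(v-K[1,2])/K[1,1]*z,z],-1)
    return (c-t)@R
E
python3 - <<'E'
from h import *
for n,(u0,u1,v0,v1) in dict(scene=(280,460,140,290),side=(255,355,190,320)).items():
    d=np.load(n+"0.npz");W=world(d);im=d["image"].astype(int)
    m=np.zeros(W.shape[:2],bool);m[v0:v1,u0:u1]=1
    m&=(d["z_map"]>0)
    top=m&(W[...,2]>.055)&(W[...,2]<.085)
    P=W[top][:,:2].astype(np.float32);r=cv2.minAreaRect(P*1000);print(n,r,np.median(W[top][:,2]))
    dark=top&(im.max(-1)<60)
    k,lab,st,ce=cv2.connectedComponentsWithStats(dark.astype(np.uint8))
    for i in range(1,k):
        if st[i,4]>40:print(st[i],W[lab==i].mean(0).round(4),np.median(W[lab==i],0).round(4),cv2.minAreaRect((W[lab==i][:,:2]*1000).astype(np.float32)))
    wh=top&(im.min(-1)>150)
    k,lab,st,ce=cv2.connectedComponentsWithStats(wh.astype(np.uint8))
    for i in range(1,k):
        if st[i,4]>100:print('w',st[i],W[lab==i].mean(0).round(4),cv2.minAreaRect((W[lab==i][:,:2]*1000).astype(np.float32)))
E
```

```text
scene ((480.4177551269531, -245.29640197753906), (272.7945861816406, 144.00869750976562), 86.29778289794922) 0.06800256642019713
[384 157  26  18 238] [ 0.5111 -0.3462  0.0731] [ 0.5111 -0.3465  0.0731] ((510.6490783691406, -346.32952880859375), (45.586647033691406, 29.490201950073242), 86.86016082763672)
[358 171  27  19 258] [ 0.5153 -0.2803  0.0729] [ 0.515  -0.2805  0.0729] ((515.7972412109375, -280.1131896972656), (47.15708541870117, 28.22913360595703), 87.06603240966797)
[330 187  28  20 284] [ 0.5194 -0.2142  0.0729] [ 0.5192 -0.2141  0.073 ] ((519.6527099609375, -214.46868896484375), (45.79747009277344, 29.06230926513672), 86.71952819824219)
[301 203  28  21 308] [ 0.5236 -0.1487  0.0729] [ 0.5234 -0.1487  0.0729] ((523.617431640625, -149.14840698242188), (45.767330169677734, 29.605974197387695), 87.43108367919922)
w [ 381  165   64   41 1136] [ 0.4541 -0.3423  0.0681] ((467.6429138183594, -343.84814453125), (64.26777648925781, 117.89637756347656), 89.47244262695312)
w [ 355  179   64   44 1224] [ 0.4586 -0.2766  0.0681] ((472.0332946777344, -278.2406005859375), (67.093414306
[... 954 characters left out ...]
98385238647461, 26.078187942504883), 85.82158660888672)
[318 254  20  19 290] [ 0.5111 -0.3509  0.0737] [ 0.5111 -0.3513  0.0737] ((511.400146484375, -348.48468017578125), (48.309425354003906, 26.589052200317383), 87.03749084472656)
w [ 263  197   65   39 1566] [ 0.4668 -0.1843  0.0688] ((479.48028564453125, -179.01283264160156), (139.44801330566406, 116.6689682006836), 87.08279418945312)
w [ 264  234   69   24 1044] [ 0.46   -0.2809  0.0688] ((472.8902893066406, -278.6220703125), (68.1685791015625, 117.15489959716797), 83.94522094726562)
w [ 265  255   74   28 1304] [ 0.4562 -0.3464  0.0688] ((469.2828063964844, -345.113037109375), (69.29409790039062, 115.93024444580078), 85.28623962402344)
```

```bash
cat >>h.py <<'E'
TAB=np.array([[.5238,-.1503],[.5197,-.2165],[.5154,-.2822],[.5111,-.3483]])
MY=(TAB[0]-TAB[3])/np.linalg.norm(TAB[0]-TAB[3]);MX=np.array([MY[1],-MY[0]])
def plan(i,x,tipz):
    """tool-axis move (cm, deg) to x behind pivot of lid i (m), fingertip height"""
    from workcell import bot
    from scipy.spatial.transform import Rotation as Ro
    o=bot.observe();w,a,b,c=o["ee_rot"];R=Ro.from_quat([a,b,c,w]).as_matrix()
    p=TAB[i-1]+(x-.028)*MX
    d=np.array([*p,tipz+.025])-o["eef_pos"]
    t=np.degrees(np.arctan2(R[1,1],R[0,1])-np.arctan2(MY[1],MY[0]))
    rel=o["eef_pos"][:2]-TAB[i-1]
    print("delta cm",(R.T@d*100).round(2),"turn",t.round(2),"mag x,y mm",(rel@MX*1e3+28).round(1),(rel@MY*1e3).round(1),"tipz",((o["eef_pos"][2]-.025)*1e3).round(1),"F",o["wrist_force"].round(2),"t",o["clock"].round(2),"w",o["width"].round(3))
E
python3 -c "
from h import *
plan(4,.028,.13);plan(4,.028,.08)"
```

```text
Traceback (most recent call last):
  File "h.py", line 18, in plan
    print("delta cm",(R.T@d*100).round(2),"turn",t.round(2),"mag x,y mm",(rel@MX*1e3+28).round(1),(rel@MY*1e3).round(1),"tipz",((o["eef_pos"][2]-.025)*1e3).round(1),"F",o["wrist_force"].round(2),"t",o["clock"].round(2),"w",o["width"].round(3))
                                                                                                                                                                                                       ^^^^^^^^^^^^^^^^
AttributeError: 'float' object has no attribute 'round'
```

```bash
sed -i 's/o\["clock"\].round(2)/round(o["clock"],2)/;s/o\["width"\].round(3)/round(o["width"],3)/' h.py
python3 -c "
from h import *
plan(4,.028,.13);plan(4,.028,.08)"
```

```text
delta cm [-32.68   9.93   9.18] turn 27.48 mag x,y mm -216.0 -239.1 tipz 221.6 F [-0.37 -0.64 -0.24] t 0.1 w 0.087
delta cm [-32.68   9.93  14.18] turn 27.48 mag x,y mm -216.0 -239.1 tipz 221.6 F [-0.37 -0.64 -0.24] t 0.1 w 0.087
```

Emit:
{"name": "step_arm", "arguments": {
  "deltas": [
    [-4,1.2,0.5,4],
    [-8.5,2.5,2,8],
    [-13,4,4,14],
    [-17.5,5.3,6,20],
    [-22,6.7,8,27.5],
    [-26.5,8,9,27.5],
    [-30.5,9.3,9.2,27.5],
    [-32.7,9.9,9.2,27.5]
  ],
  "hand": 255
}}

```text
clock: 0.9
eef_pos: [0.5134, -0.3463, 0.1541]
ee_rot: [-0.001, 0.031, 1.0, 0.001]
wrist_force: [0.4, -0.8, 0.5]
width: 0.0308
grasp_force: 0.0
```

Emit:
{"name": "step_arm", "arguments": {
  "deltas": [
    [0,0,0,0],
    [0,0,1,0],
    [0,0,2,0],
    [0,0,3,0],
    [0,0,4,0],
    [0,0,4.5,0],
    [0,0,4.5,0],
    [0,0,4.5,0]
  ]
}}

```text
clock: 1.7
eef_pos: [0.5117, -0.3494, 0.1107]
ee_rot: [0.0, 0.032, 0.999, -0.0]
wrist_force: [-0.5, -0.7, -0.0]
width: 0.0005
grasp_force: 0.0
```

```bash
python3 -c "
from h import *
plan(4,.028,.08)
from workcell import bot
d=bot.get_image('side');cv2.imwrite('pics/s1.png',cv2.resize(d['image'][150:350,200:450,::-1],None,fx=3,fy=3))"
```

```text
delta cm [0.07 0.1  0.57] turn -0.01 mag x,y mm 28.7 -1.0 tipz 85.7 F [-0.47 -0.65 -0.03] t 1.7 w 0.0
```

View pics/s1.png

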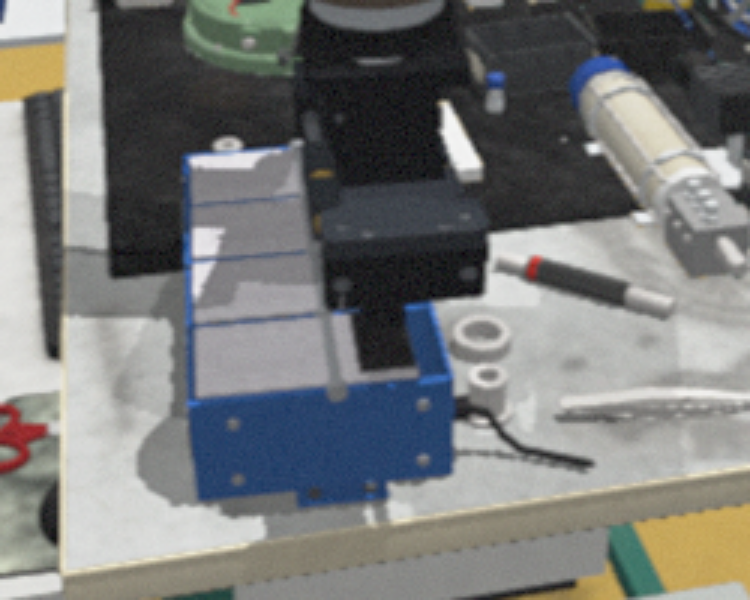

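The side view shows the closed fingers over tab 4, at about (380,330), with the ring and flanged bush clear behind. Next I'll press gently.

Emit:
{"name": "step_arm", "arguments": {
  "deltas": [
    [0,0.1,0.5,0],
    [0,0.1,1.0,0],
    [0,0.1,1.2,0],
    [0,0.1,1.35,0],
    [0,0.1,1.45,0],
    [0,0.1,1.55,0],
    [0,0.1,1.6,0],
    [0,0.1,1.6,0]
  ]
}}

```text
clock: 2.55
eef_pos: [0.5116, -0.3479, 0.0957]
ee_rot: [-0.0, 0.032, 0.999, -0.0]
wrist_force: [-2.4, 3.0, 8.0]
width: 0.0005
grasp_force: 3.5
```

Emit:
{"name": "step_arm", "arguments": {
  "deltas": [
    [0,0,0.05,0],
    [0,0,0.1,0],
    [0,0,0.1,0],
    [0,0,0.1,0],
    [0,0,0.1,0],
    [0,0,0.1,0],
    [0,0,0.1,0],
    [0,0,0.1,0]
  ]
}}

```text
clock: 3.35
eef_pos: [0.5116, -0.3479, 0.0952]
ee_rot: [-0.0, 0.032, 0.999, -0.0]
wrist_force: [-3.7, 3.3, 9.9]
width: 0.0
grasp_force: 4.6
```

Tab 4 stands firm: the force rises to 10 N and it doesn't tip. On to tab 3.

Emit:
{"name": "step_arm", "arguments": {
  "deltas": [
    [0,0,-1,0],
    [0,0,-2,0],
    [0,2.5,-2,0],
    [0,5,-2,0],
    [0,6.6,-2,0],
    [0,6.6,-1.2,0],
    [0,6.6,-0.8,0],
    [0,6.6,-0.8,0]
  ]
}}

```text
clock: 4.15
eef_pos: [0.5154, -0.2826, 0.1005]
ee_rot: [-0.001, 0.032, 0.999, 0.0]
wrist_force: [0.2, -0.1, -0.7]
width: 0.0004
grasp_force: 0.0
```

```bash
python3 -c "
from h import *
plan(3,.028,.07)"
```

```text
delta cm [0.   0.04 0.55] turn -0.04 mag x,y mm 28.0 -0.4 tipz 75.5 F [ 0.24 -0.08 -0.65] t 4.15 w 0.0
```

Emit:
{"name": "step_arm", "arguments": {
  "deltas": [
    [0,0,0.2,0],
    [0,0,0.35,0],
    [0,0,0.5,0],
    [0,0,0.6,0],
    [0,0,0.65,0],
    [0,0,0.7,0],
    [0,0,0.7,0],
    [0,0,0.7,0]
  ]
}}

```text
clock: 4.95
eef_pos: [0.5164, -0.2826, 0.0949]
ee_rot: [0.001, 0.032, 0.999, -0.0]
wrist_force: [0.1, -1.2, 2.7]
width: 0.0008
grasp_force: 1.7
```

Emit:
{"name": "step_arm", "arguments": {
  "deltas": [
    [0,0,0.05,0],
    [0,0,0.1,0],
    [0,0,0.15,0],
    [0,0,0.2,0],
    [0,0,0.2,0],
    [0,0,0.2,0],
    [0,0,0.2,0],
    [0,0,0.2,0]
  ]
}}

```text
clock: 5.75
eef_pos: [0.5164, -0.2822, 0.0927]
ee_rot: [0.001, 0.032, 0.999, -0.0]
wrist_force: [2.0, -3.4, 3.5]
width: 0.0005
grasp_force: 1.9
```

Tab 3 gives 2 mm further at a constant 3 N or so, so lid 3 is the one that rocks. I'll press it well down.

Emit:
{"name": "step_arm", "arguments": {
  "deltas": [
    [0,0,0.2,0],
    [0,0,0.4,0],
    [0,0,0.6,0],
    [0,0,0.8,0],
    [0,0,1.0,0],
    [0,0,1.2,0],
    [0,0,1.4,0],
    [0,0,1.4,0]
  ]
}}

```text
clock: 6.55
eef_pos: [0.5154, -0.2818, 0.0778]
ee_rot: [-0.001, 0.032, 0.999, 0.0]
wrist_force: [1.4, -0.1, 2.2]
width: 0.0003
grasp_force: 1.0
```

Emit:
{"name": "step_arm", "arguments": {
  "deltas": [
    [0,0,0.2,0],
    [0,0,0.4,0],
    [0,0,0.6,0],
    [0,0,0.8,0],
    [0,0,1.0,0],
    [0,0,1.2,0],
    [0,0,1.3,0],
    [0,0,1.3,0]
  ]
}}

```text
clock: 7.35
eef_pos: [0.5157, -0.2821, 0.0652]
ee_rot: [-0.0, 0.032, 0.999, 0.0]
wrist_force: [1.7, 0.2, 0.4]
width: 0.0004
grasp_force: 0.7
```

```bash
python3 -c "
from h import *
plan(3,.028,.07)
from workcell import bot
d=bot.get_image('side');cv2.imwrite('pics/s2.png',cv2.resize(d['image'][150:350,200:450,::-1],None,fx=3,fy=3))"
```

```text
delta cm [ 0.03 -0.01 -2.98] turn -0.01 mag x,y mm 28.3 0.1 tipz 40.2 F [1.66 0.16 0.39] t 7.35 w 0.0
```

View pics/s2.png

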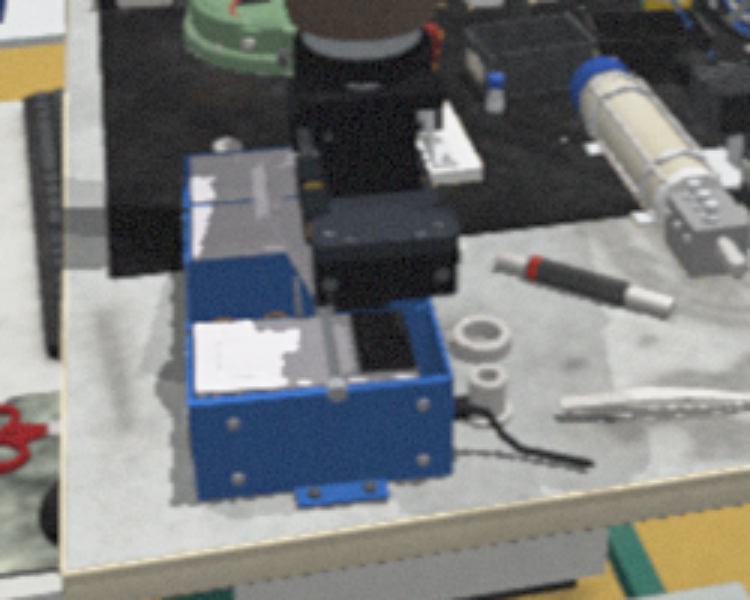

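The side view shows lid 3 tipped up: the compartment is visible at (240,290) and the flap is standing at (300,270). I'll lift out, go over the flap and come in front of it.

Emit:
{"name": "step_arm", "arguments": {
  "deltas": [
    [0,0,-1.5,0],
    [0,0,-4,0],
    [0,0,-7,0],
    [0,0,-10,0],
    [0,0,-12.5,0],
    [2,0,-12.5,0],
    [5,0,-12.5,0],
    [8,0,-12.5,0]
  ]
}}

```text
clock: 8.2
eef_pos: [0.4341, -0.2765, 0.1897]
ee_rot: [-0.001, 0.032, 0.999, 0.001]
wrist_force: [-0.3, -0.2, 0.1]
width: 0.0003
grasp_force: 0.0
```

Emit:
{"name": "step_arm", "arguments": {
  "deltas": [
    [2,0,0,0],
    [2.5,0,0,0],
    [2.5,0,1.5,0],
    [2.5,0,3.5,0],
    [2.5,0,5,0],
    [2.5,0,5.8,0],
    [2.5,0,5.8,0],
    [2.5,0,5.8,0]
  ]
}}

```text
clock: 9.0
eef_pos: [0.4116, -0.2756, 0.1328]
ee_rot: [0.0, 0.032, 0.999, -0.0]
wrist_force: [0.4, 0.6, 0.9]
width: 0.0006
grasp_force: 0.0
```

```bash
python3 -c "
from h import *
plan(3,-.04,.105)
from workcell import bot
d=bot.get_image('side');cv2.imwrite('pics/s3.png',cv2.resize(d['image'][150:350,200:450,::-1],None,fx=3,fy=3))
W=world(d);m=(W[...,2]>.08)&(W[...,2]<.14)
r=(W[...,:2]-TAB[2]);x=r@MX+.028;y=r@MY
m&=(x>-.04)&(x<.03)&(abs(y)<.035)&(d['image'].min(-1)>60)
P=np.c_[x[m],W[m][:,2]];print(len(P));[print(np.round(z,3),np.median(P[abs(P[:,1]-z)<.005],0).round(4)) for z in np.arange(.085,.14,.01) if (abs(P[:,1]-z)<.005).any()]
"
```

```text
delta cm [-3.6   0.01  0.28] turn 0.01 mag x,y mm -76.0 -0.1 tipz 107.8 F [0.42 0.64 0.95] t 9.0 w 0.001
336
0.085 [-0.0065  0.0851]
0.095 [-0.0108  0.0947]
0.105 [-0.0151  0.1056]
0.115 [-0.0195  0.1154]
0.125 [-0.0238  0.1249]
0.135 [-0.0299  0.1323]
```

View pics/s3.png

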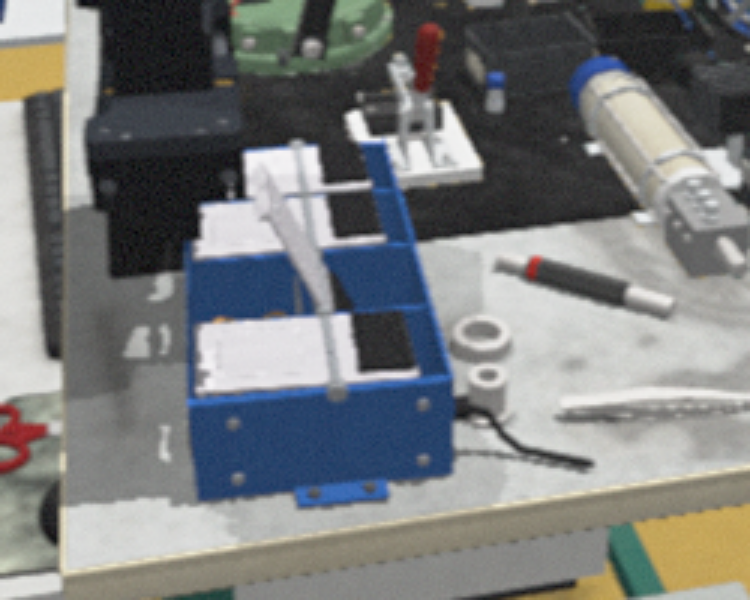

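The side view shows lid 3's flap leaning at about 1.16 rad, top at (265,185), with the fingers clear in front of it. I'll push it back now.

Emit:
{"name": "step_arm", "arguments": {
  "deltas": [
    [-1.5,0,0.2,0],
    [-2.8,0,0.2,0],
    [-3.4,0,0.2,0],
    [-4,0,0.2,0],
    [-4.6,0,0.2,0],
    [-5.2,0,0.2,0],
    [-5.8,0,0.2,0],
    [-6,0,0.2,0]
  ]
}}

```text
clock: 9.85
eef_pos: [0.4717, -0.2794, 0.1305]
ee_rot: [0.0, 0.032, 0.999, -0.0]
wrist_force: [-1.5, -0.4, 0.9]
width: 0.0005
grasp_force: 0.4
```

Emit:
{"name": "step_arm", "arguments": {
  "deltas": [
    [-0.2,0,0,0],
    [-0.4,0,0,0],
    [-0.6,0,0,0],
    [-0.8,0,0,0],
    [-0.9,0,0,0],
    [-0.9,0,0,0],
    [-0.9,0,0,0],
    [-0.9,0,0,0]
  ]
}}

```text
clock: 10.65
eef_pos: [0.4799, -0.2799, 0.1305]
ee_rot: [-0.0, 0.032, 0.999, 0.0]
wrist_force: [-0.3, -0.8, -0.9]
width: 0.0005
grasp_force: 0.5
```

```bash
python3 -c "
from h import *
plan(3,-.004,.105)"
```

```text
delta cm [-0.35 -0.    0.05] turn -0.01 mag x,y mm -7.5 0.0 tipz 105.5 F [-0.3  -0.8  -0.88] t 10.65 w 0.0
```

Emit:
{"name": "step_arm", "arguments": {
  "deltas": [
    [-0.1,0,0,0],
    [-0.2,0,0,0],
    [-0.3,0,0,0],
    [-0.4,0,0,0],
    [-0.4,0,0,0],
    [-0.4,0,0,0],
    [-0.4,0,0,0],
    [-0.4,0,0,0]
  ]
}}

```text
clock: 11.45
eef_pos: [0.4824, -0.28, 0.1302]
ee_rot: [-0.002, 0.032, 0.999, 0.0]
wrist_force: [-4.6, 0.4, 1.5]
width: 0.0004
grasp_force: 2.6
```

Emit:
{"name": "step_arm", "arguments": {
  "deltas": [
    [-0.1,0,0,0],
    [-0.2,0,0,0],
    [-0.2,0,0,0],
    [-0.2,0,0,0],
    [-0.2,0,0,0],
    [-0.2,0,0,0],
    [-0.2,0,0,0],
    [-0.2,0,0,0]
  ]
}}

```text
clock: 12.25
eef_pos: [0.4827, -0.28, 0.1302]
ee_rot: [-0.004, 0.032, 0.999, 0.001]
wrist_force: [-7.8, -0.4, 3.3]
width: 0.0004
grasp_force: 4.4
```

Emit:
{"name": "step_arm", "arguments": {
  "deltas": [
    [-0.1,0,0,0],
    [-0.2,0,0,0],
    [-0.2,0,0,0],
    [-0.2,0,0,0],
    [0,0,0,0],
    [1,0,0,0],
    [3,0,0,0],
    [6,0,0,0]
  ]
}}

```text
clock: 13.05
eef_pos: [0.4281, -0.2768, 0.1311]
ee_rot: [0.003, 0.031, 1.0, -0.001]
wrist_force: [-0.4, -1.3, -0.2]
width: 0.0007
grasp_force: 0.0
```

Emit:
{"name": "step_arm", "arguments": {
  "deltas": [
    [1,0,-1,0],
    [2,0,-3,0],
    [2,0,-6,0],
    [2,0,-9,0],
    [2,0,-9,0],
    [2,0,-9,0],
    [2,0,-9,0],
    [2,0,-9,0]
  ]
}}

```text
clock: 13.85
eef_pos: [0.406, -0.275, 0.2197]
ee_rot: [-0.001, 0.032, 0.999, 0.0]
wrist_force: [-0.0, -0.4, 0.2]
width: 0.0005
grasp_force: 0.0
```

```bash
python3 -c "
from h import *
plan(3,-.04,.105)
from workcell import bot
d=bot.get_image('side');cv2.imwrite('pics/s4.png',cv2.resize(d['image'][150:350,200:450,::-1],None,fx=3,fy=3))
for n in('side','scene'):
  d=bot.get_image(n)
  W=world(d);m=(W[...,2]>.08)&(W[...,2]<.145)
  r=(W[...,:2]-TAB[2]);x=r@MX+.028;y=r@MY
  m&=(x>-.04)&(x<.04)&(abs(y)<.035)
  P=np.c_[x[m],W[m][:,2]];print(n,len(P));[print(np.round(z,3),np.median(P[abs(P[:,1]-z)<.005],0).round(4)) for z in np.arange(.085,.145,.01) if (abs(P[:,1]-z)<.005).any()]
"
```

```text
delta cm [-4.18 -0.02  8.96] turn -0.0 mag x,y mm -81.7 0.2 tipz 194.7 F [-0.03 -0.42  0.24] t 13.85 w 0.0
side 284
0.085 [0.0016 0.0845]
0.095 [0.0034 0.0944]
0.105 [0.0052 0.1044]
0.115 [0.007  0.1149]
0.125 [0.0089 0.1238]
0.135 [0.0101 0.1384]
scene 604
0.085 [0.0017 0.0852]
0.095 [0.0035 0.0949]
0.105 [0.0055 0.1051]
0.115 [0.0073 0.1153]
0.125 [0.0089 0.125 ]
0.135 [0.0091 0.1377]
```

View pics/s4.png

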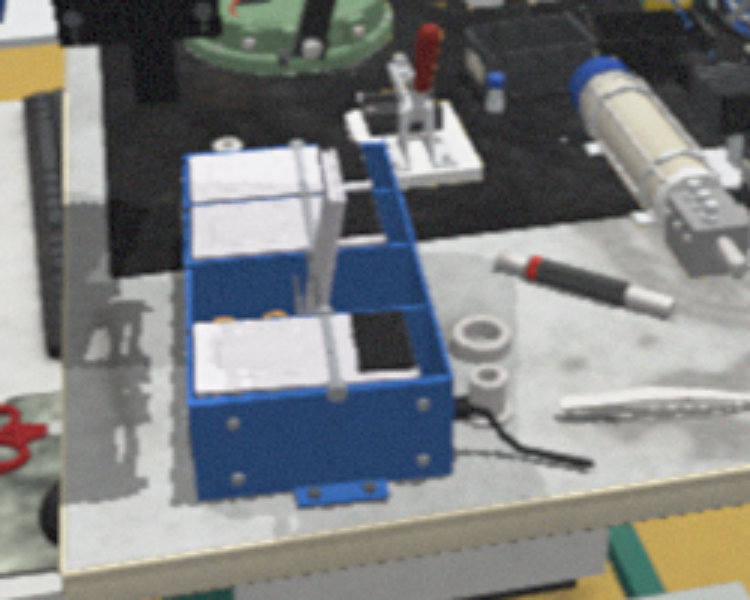

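The flap now stands past upright, top at (333,160), at about 1.75 rad, which is its stop. The bystanders haven't moved and the robot is clear.

```bash
python3 -c "
from workcell import bot
print(bot.close_job())"
```

```text
the job is handed in; nothing more can be done
None
```

Lid 3 (third from the left) was the released one; I tipped it up and pushed its flap back to the stop (about 1.75 rad measured), moved nothing else, and handed the job in at about 14 s (tab 4 was tried first and found locked; tabs 1 and 2 were not needed).

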